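# Bring the board holder's sliding jaw up to its stop

## Robot

A 6-joint arm with a two-finger parallel gripper is mounted at the origin on the work surface. World frame = base frame: x ahead of the robot, y to its left, z up, the work surface at z = 0. Lengths are in m, angles in degrees, forces in N, time in s.
With the tool pointing down it reaches from about 0.275 to 0.875 m from the base axis. Payload 12.5 kg.
Tool frame: the origin (TCP) lies midway between the tips of the shut fingers; the grasp point (between the pads) lies 19 mm behind it; z points along the fingers, y is the line along which they close (so a half turn about z gives the same grasp; the last joint's range is limited). The gripper opens to 85 mm and grips with 20 to 120 N. Pads are 22 mm wide; open, the fingers measure 114 mm over their backs; the gripper's body (76 mm by 85 mm) begins 54 mm behind the grasp point. The pads swing forward as they close: fully open they stand 13 mm farther back than shut.
Start: joints at [-77.899, 20.094, 94.641, -0, 65.266, -4.847], TCP at [0.16, -0.526, 0.231] pointing down, gripper open.
Joint ranges: [-157.81, 157.81], [-45, 120.19], [0.68, 151.7], [-89.99, 269.99], [4.06, 180], [-164.3, 164.3]. Speed limits (degrees/s): [127.2, 127.2, 159.86, 180, 180, 180].

## Interface

Orientations are given as [roll, pitch, yaw] about the fixed x, y, z axes, in that order (R = Rz(yaw) Ry(pitch) Rx(roll)).
In Python, from rig import arm gives the robot as it stands.
- The arm moves only by the tool arm_command, never from a script. Its argument "targets" is a list of rows, each a list of 3 entries, a list of its own where there are three numbers: the shift along the world's x, y, z in mm, then the turn about the world's z in degrees, then the opening, from 0 (shut) to 1 (fully open). In form: [[[x, y, z], roll, claw], ...]. A call has 1 to 20 rows; each row is the pose to reach, as a shift and turn from the pose commanded when the call began; what a row does not reach only later rows make up. A row lasts 1/12 s, in which the tool goes at most 41.7 mm and 7.16 degrees, less where a joint would pass 70% of its speed; a pose out of reach is approached as far as the arm can. A call with a gripper value outside its range is refused whole. The fingers move at their own pace and stop on an object; "newtons" is the grip in N (left out, the last holds). Time passes only in rows, so rows that repeat a pose let the fingers close. It gives the time, the measured TCP pose, the force, the opening and the grip force at its end, in the units of the state.
- arm.sense(): the state, without advancing time (a new reading comes with each control period).
- arm.get_image(name): name is "side" or "top"; returns a dict with "pixels" (384x512x3 uint8, red, green, blue), "vertical_fov" (degrees; the focal length in pixels is half the picture's height over the tangent of half this angle, whatever the lens; pixels are square), "cx", "cy" (the principal point, pixels), "origin" and "rotation" of the camera in the world. Camera axes: x right, y down, z forward; pixel columns grow to the right and rows downward; lengths in m; the calibration is good to about 2 mm. A picture is of the moment at which its call begins. There is no depth.
- arm.sign_off(): hands the job in; it is judged then, once.
The state is a dict: "time_s": time; "joints": joint angles; "qvel": joint speeds; "tau": joint torques, N m; "position": TCP position; "tool_rot": TCP orientation; "force": force on the tool from outside, world axes, zero at the start; "wrist_torque": the same for the moment, N m; "grip_width": opening from 0.0 (shut) to 1.0 (fully open); "gripper_force": force on a finger pad.
Only numpy, scipy, OpenCV 4.12 (cv2) and the standard library are available. Lean on these libraries where they do the work, as an engineer would, in place of code of your own. Each camera call takes 0.05 s, during which the arm holds its last target. There are 200 camera calls.

## Task

A circuit board is clipped in the set jaw of the board holder on the bench; bring the sliding jaw up to it. With the fingertips press down the sprung thumb plate in the middle of the sliding jaw to free its brake, keep it pressed while you push the jaw along the rails until it meets the stop collar on the far rail, then let the plate come up so that the brake holds the jaw there. Only press and push: do not pinch the plate, force the jaw along with the brake on or shift the stop, and leave the other things on the bench as they are.

Things in the scene. Friction and masses are not known exactly. Their poses are not given: they have to be found in the camera images.
- holder: board holder screwed to the bench: dark steel base 170 mm (its x) by 360 mm (its y), 12 mm high, a 50 mm high aluminium block at each end, two round steel rails along its y at x = -55 and +55 mm, a flat brake bar between them. Origin on the bench under its centre, z up. Sliding jaw on its -y half, set jaw with the board on its +y half
- sliding_jaw (a joint): travel (m) of the sliding jaw along the holder's +y, towards the stop collar; at 0 the jaw's centre is at the holder's y = -125 mm. An aluminium bridge over both rails, 146 mm (x) by 60 mm (y), top 52 mm above the bench, grooved lip towards the board. Brake on: held by about 10 N of friction. Brake off: slides with about 1 N
- thumb_plate (a joint): how far (m) the sprung thumb plate is pressed down: about 0 at rest (brake on), 0.005 at its hard end. It starts to give at 8 N and takes 10 N at the end; from 1 mm down the brake is off. It comes up by itself when let go
- plate_top (a point): centre of the upper face of the black thumb plate in the middle of the sliding jaw, 63 mm above the bench at rest; moves with jaw and plate. Plate 44 mm (x) by 54 mm (y); its +y and -y ends are turned up, 6 mm thick and 9 mm above the face, so the dish between is 42 mm long in y and open in x. Axes as the holder's
- jaw_face (a point): the point on the sliding jaw's front (+y) face that meets the stop collar: on the axis of the far (+x) rail, 34 mm above the bench, 30 mm in +y from the centre of the thumb plate. Axes as the holder's
- stop_face (a point): the point on the stop collar's -y face that the sliding jaw meets, on the axis of the far (+x) rail, 34 mm above the bench. The collar is a dark steel ring, 26 mm across and 12 mm long, clamped on that rail at a different place each time. Axes as the holder's
- set_jaw (a joint): place (m, along the holder's +y) where collar, set jaw and board are clamped: stop face at the holder's y = -15 mm plus this. Shifts only above 80 N. The green board (80 x 70 mm, face 45 mm above the bench, parts up to 59 mm) begins 3 mm beyond the stop face; the set jaw, 146 mm (x) by 20 mm (y), clamp screws up to 63 mm high, 76 mm beyond
- solder_spool: grey flanged spool of solder standing upright, 56 mm across, 40 mm tall; origin under its centre. Bystander
- flux_bottle: small amber flux bottle, 42 mm across, 75 mm tall; origin under its centre. Bystander
- screwdriver: screwdriver lying flat, 170 mm long along its own x, yellow handle; origin under it at mid length. Bystander
- board_a: small loose green circuit board with parts on it, 45 x 34 mm, 12 mm tall; origin under its centre. Bystander
- board_b: another small loose green circuit board, 45 x 34 mm, 12 mm tall; origin under its centre. Bystander
- side_cutters: side cutters lying flat, 130 mm long, 12 mm tall, black grips; origin under the pivot, grips reaching 100 mm towards its -x. Bystander
- parts_tin: open round aluminium tin, 64 mm across, 28 mm tall; origin under its centre. Bystander

How it is judged (in metres and radians):
On the way, in this order (a step that is already met when the one before it is completed fails the run):
1. the thumb plate is pressed and the brake freed while the jaw is still where it stood (value of joint thumb_plate above 0.001 m and distance of jaw_face from where it was at the start of the episode below 0.015 m), for 0.1 s.
2. the sliding jaw meets the stop collar with the plate still pressed (distance between jaw_face and stop_face below 0.003 m and value of joint thumb_plate above 0.0005 m), for 0.1 s.
At the end, for the whole second after the job is handed in: The sliding jaw stands at rest within 3 mm of the stop collar, the thumb plate is up again (less than 1 mm down, brake on), and the collar has not been shifted by 3 mm or more (distance between jaw_face and stop_face below 0.003 m and distance of stop_face from where it was at the start of the episode below 0.003 m and value of joint thumb_plate below 0.001 m and velocity of joint sliding_jaw between -0.005 and 0.005 m/s); the robot touches nothing.
It fails at once if the jaw is forced along with the brake on (faster than 30 mm/s while the plate is up) (value of joint thumb_plate below 0.0001 m and velocity of joint sliding_jaw above 0.03 m/s).
It fails at once if the stop collar and set jaw are shifted by more than 5 mm (distance of stop_face from where it was at the start of the episode above 0.005 m).
It fails at once if the thumb plate is pinched between the fingers by its two turned-up ends (contact force between the fingers and thumb_plate_c1 above 3 N and contact force between the fingers and thumb_plate_c2 above 3 N).
It fails at once if a thing standing on the bench is lifted, carried or pushed by more than 20 mm (distance of any of solder_spool, flux_bottle, screwdriver, board_a, board_b, side_cutters, parts_tin from where it was at the start of the episode above 0.02 m).
It also fails if it takes over 38 s, if anything falls off the work surface, if the arm or the gripper's body presses on something with over 40 N, if the wrist force passes 120 N, or if a joint passes its speed limit or range.

## Working session

There is one attempt and no reset: what is moved stays moved. The work goes in short steps, Python scripts to look and compute and a tool call to move; the robot and the scene stay as the last step left them, time stands still between calls to the robot, and variables do not carry over. Pictures are saved under pics/ and viewed, at most 10 in all, crops included, and the job is handed in when it is done.

Besides the shell and the picture viewer there is one more tool, called after ">>>" as name(argument=value, ...) on one line, values as JSON. arm_command: Moves the arm, as the interface text tells. Its arguments: {"type":"object","properties":{"targets":{"type":"array","items":{"type":"array"}},"newtons":{"type":"number"}},"required":["targets"]}

```bash
mkdir -p pics
python3 - <<'E'
from rig import arm
import cv2,json,numpy as np
for n in("top","side"):
    d=arm.get_image(n); cv2.imwrite(f"pics/{n}0.png",d["pixels"][:,:,::-1])
    print(n,{k:np.round(v,4).tolist() for k,v in d.items() if k!="pixels"})
print(arm.sense())
E
```

```text
top {'vertical_fov': 49.2105, 'cx': 255.3462, 'cy': 189.1139, 'origin': [0.4476, 0.1056, 0.9373], 'rotation': [-171.6546, -1.407, -90.7177]}
side {'vertical_fov': 45.4344, 'cx': 258.5264, 'cy': 192.368, 'origin': [0.3767, -0.7342, 0.7049], 'rotation': [-127.1314, -0.2442, -12.0722]}
{'time_s': 0.1, 'joints': array([-7.79000293e+01,  2.01200768e+01,  9.46719028e+01, -5.91935102e-04,
        6.52655955e+01, -4.84814776e+00]), 'qvel': array([-0.00349118, -0.0045653 , -0.16966504, -0.01313007,  0.03829329,
       -0.05126348]), 'tau': array([ 5.03144856e-04, -5.06833148e+01, -2.91875321e+01, -1.16175252e-04,
        2.65883660e-03,  3.22561016e-05]), 'position': array([ 0.16028146, -0.52582792,  0.23083263]), 'tool_rot': array([-1.79942586e+02, -4.33050972e-03,  1.69483643e+01]), 'force': array([-0.37474864, -0.02746096,  0.5920168 ]), 'wrist_torque': array([ 0.00021502, -0.05400096,  0.00903933]), 'gripper_force': 0.0, 'grip_width': 0.9971873576635251}
```

View pics/top0.png

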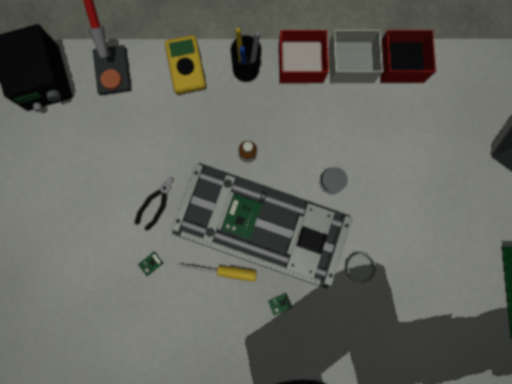

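View pics/side0.png

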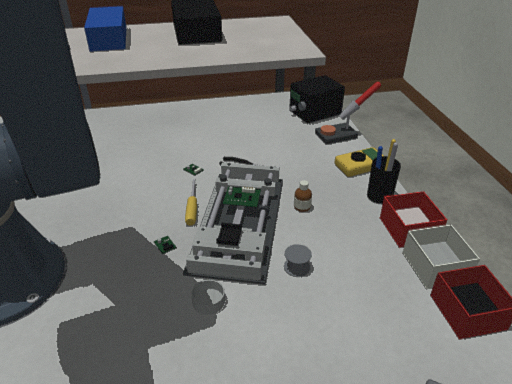

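The top view shows the holder from about (175,235) to (350,215), with the black plate near (312,240) and the green board near (242,214). In the side view the plate is near (229,233). I'll enlarge both.

```bash
cat > h.py <<'E'
import numpy as np,cv2
from rig import arm
from scipy.spatial.transform import Rotation as R
def cam(n):
    d=arm.get_image(n); d["f"]=d["pixels"].shape[0]/2/np.tan(np.radians(d["vertical_fov"])/2)
    d["R"]=R.from_euler("xyz",d["rotation"],degrees=True).as_matrix(); return d
def back(d,uv,z):
    r=d["R"]@np.array([(uv[0]-d["cx"])/d["f"],(uv[1]-d["cy"])/d["f"],1]); o=np.array(d["origin"]); return o+r*(z-o[2])/r[2]
def proj(d,p):
    q=(np.atleast_2d(p)-d["origin"])@d["R"]; return q[:,:2]/q[:,2:]*d["f"]+[d["cx"],d["cy"]]
def crop(d,u,v,w,h,s,name):
    cv2.imwrite(name,cv2.resize(d["pixels"][v:v+h,u:u+w,::-1],None,fx=s,fy=s,interpolation=cv2.INTER_CUBIC))
E
python3 - <<'E'
from h import *
d=cam("top"); crop(d,165,155,195,140,4,"pics/t1.png")
e=cam("side"); crop(e,180,150,115,135,4,"pics/s1.png")
print(back(d,(312,240),.063),back(e,(229,233),.063),back(d,(242,214),.045))
E
```

```text
[ 0.46770993 -0.03387938  0.063     ] [ 0.46749232 -0.02976839  0.063     ] [0.52491858 0.11119815 0.045     ]
```

View pics/t1.png

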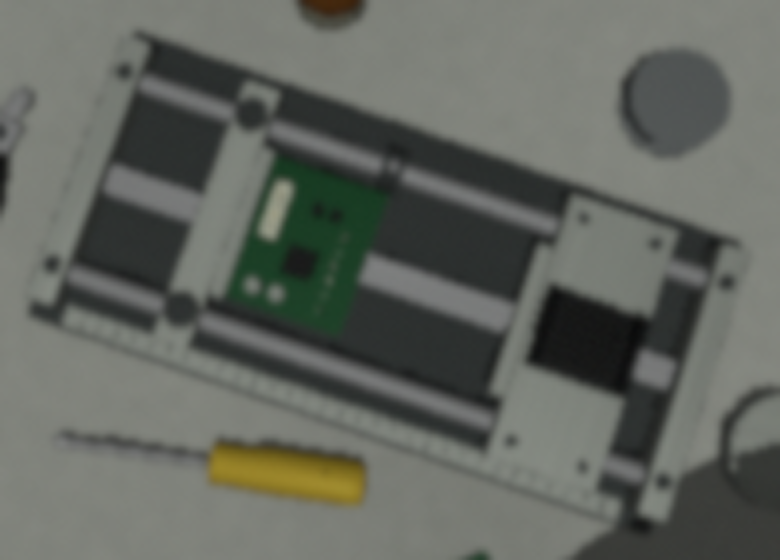

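View pics/s1.png

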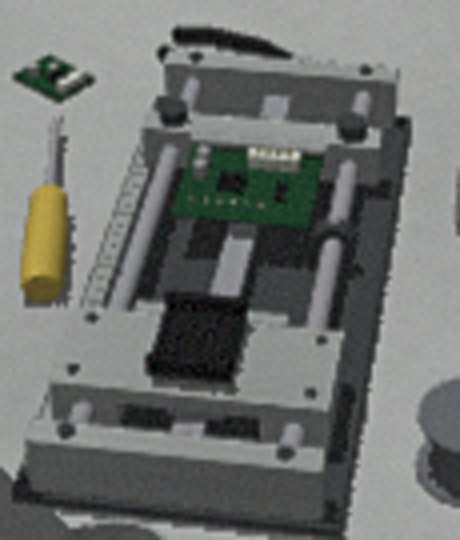

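The crops are clear. The jaw's top corners in the top crop are at (572,195), (678,232), (596,488) and (490,455), the plate is near (591,340), and the collar is near (396,163). I'll fit the holder pose jointly.

```bash
cat > fit.py <<'E'
from h import *
from scipy.optimize import least_squares
d=cam("top"); e=cam("side")
# kind, local x,y,z (mm), crop px ; kind 0 holder,1 jaw (y rel. plate centre),2 collar(y rel. stop face)
T=[(0,85,180,12,138,33),(0,-85,180,12,30,315),(0,-85,-180,12,643,530),
(1,73,30,52,572,193),(1,73,-30,52,680,230),(1,-73,-30,52,596,488),
(1,22,27,72,553,287),(1,22,-27,72,650,318),(1,-22,-27,72,630,393),(1,-22,27,72,530,362),(2,55,6,46,396,160)]
S=[(0,85,180,12,410,120),(0,-85,-180,12,14,495),(1,-73,-30,52,52,383),(1,73,-30,52,332,408),(1,73,30,52,345,335),
(1,-22,-27,72,150,357),(1,22,-27,72,237,362),(1,22,27,72,243,306),(1,-22,27,72,166,295),(2,55,0,34,326,236)]
def model(p,L):
    o=np.array([0,p[3],p[4]]); a=np.array(L,float); l=a[:,1:4]/1000; l[:,1]+=o[a[:,0].astype(int)]
    return l@R.from_euler("z",p[2]).as_matrix().T+[p[0],p[1],0]
def res(p): return np.r_[(proj(d,model(p,T))-(np.array(T)[:,4:]/4+[165,155])),(proj(e,model(p,S))-(np.array(S)[:,4:]/4+[180,150]))]
r=least_squares(lambda p:res(p).ravel(),[.5,.05,.3,-.1,0],loss="soft_l1"); p=r.x
print(p,np.degrees(p[2])); print(np.round(res(p),1).tolist())
c,s=np.cos(p[2]),np.sin(p[2]); y=np.array([-s,c])
print("plate",p[:2]+y*p[3],"ydir",y,"travel",p[4]-p[3]-.03)
E
python3 fit.py
```

```text
[ 0.50446654  0.06599119 -0.34331438 -0.10689579  0.01349624] -19.670465145986128
[[-0.5, -1.0], [-0.2, 0.5], [2.9, 1.2], [0.6, -0.7], [0.4, -0.8], [0.5, 0.9], [0.7, -1.7], [1.2, -0.9], [-0.2, 0.8], [-0.2, -0.1], [-1.0, 1.1], [0.0, -1.7], [-0.6, -0.3], [-0.8, -0.7], [0.0, -0.1], [0.3, -1.7], [-1.0, -0.1], [-1.2, 0.7], [1.6, -2.8], [0.3, -2.0], [1.8, 2.0]]
plate [ 0.46848436 -0.03466661] ydir [0.3366099  0.94164419] travel 0.09039202321966919
```

The fit is good to about 2 mm: yaw is -19.7°, the plate is at (468.5,-34.7) mm, and the travel is about 90 mm along (0.337, 0.942). I'll turn the narrow 22 mm side of the shut fingers along the dish (yaw 70.3°) and go above the plate.

>>> arm_command(targets=[[[40, 60, 0], 7, 0], [[70, 110, 0], 14, 0], [[100, 160, 0], 21, 0], [[125, 200, 0], 28, 0], [[150, 240, 0], 35, 0], [[170, 275, 0], 42, 0], [[190, 305, 0], 48, 0], [[210, 340, 0], 53.4, 0], [[230, 370, 0], 53.4, 0], [[250, 400, -10], 53.4, 0], [[270, 430, -30], 53.4, 0], [[290, 462, -55], 53.4, 0], [[308, 491, -85], 53.4, 0], [[308, 491, -110], 53.4, 0], [[308, 491, -126], 53.4, 0], [[308, 491, -126], 53.4, 0], [[308, 491, -126], 53.4, 0], [[308, 491, -126], 53.4, 0]])

```text
time_s: 1.8
position: [0.4685, -0.0355, 0.1059]
tool_rot: [180.0, 0.0, 70.4]
force: [-1.0, -0.6, -0.1]
grip_width: -0.002
gripper_force: 0.0
```

Run:
```python
from h import *
s=arm.sense(); print(s["position"],s["tool_rot"],s["force"],s["grip_width"],s["time_s"])
e=cam("side"); d=cam("top")
a=cv2.resize(e["pixels"][150:270,170:300,::-1],None,fx=4,fy=4,interpolation=cv2.INTER_CUBIC)
cv2.imwrite("pics/s2.png",a); print(proj(e,s["position"]))
```

```text
[ 0.46847583 -0.03545726  0.10593011] [1.79991348e+02 4.19613869e-03 7.03614532e+01] [-0.9602128  -0.64405066 -0.14653269] -0.0021658204512817122 1.8
[[229.19479408 218.9102052 ]]
```

View pics/s2.png

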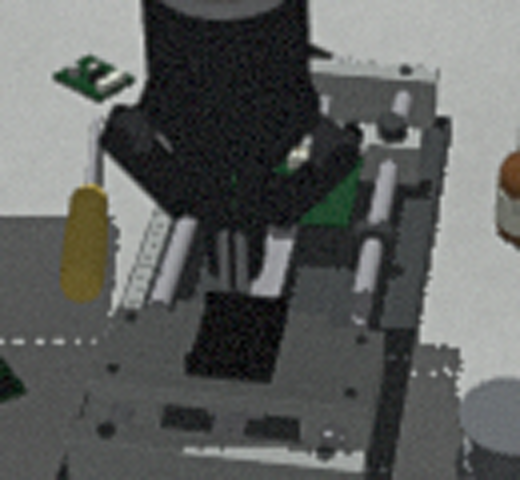

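The shut fingertips show at crop (237,282), matching the projected TCP, and they hang over the middle of the plate at crop (237,335). I'll descend in steps.

>>> arm_command(targets=[[[0, 0, -15], 0, 0], [[0, 0, -28], 0, 0], [[0, 0, -34], 0, 0], [[0, 0, -38], 0, 0], [[0, 0, -40], 0, 0], [[0, 0, -41], 0, 0], [[0, 0, -42], 0, 0], [[0, 0, -43], 0, 0], [[0, 0, -43], 0, 0], [[0, 0, -43], 0, 0]])

```text
time_s: 2.73
position: [0.4688, -0.0352, 0.063]
tool_rot: [179.9, -0.0, 70.4]
force: [-1.7, -1.2, 8.4]
grip_width: 0.0
gripper_force: 4.0
```

>>> arm_command(targets=[[[0, 0, -1], 0, 0], [[0, 0, -2], 0, 0], [[0, 0, -3], 0, 0], [[0, 0, -3.5], 0, 0], [[0, 0, -3.5], 0, 0], [[0, 0, -3.5], 0, 0], [[0, 0, -3.5], 0, 0]])

```text
time_s: 3.32
position: [0.4688, -0.0352, 0.0596]
tool_rot: [179.9, -0.0, 70.4]
force: [-2.6, -0.0, 9.2]
grip_width: -0.003
gripper_force: 4.6
```

The plate is about 3.4 mm down. I'll push 72 mm along the rails at about 48 mm/s.

>>> arm_command(targets=[[[0.7, 1.9, 0], 0, 0], [[2, 5.6, 0], 0, 0], [[3.4, 9.4, 0], 0, 0], [[4.7, 13.2, 0], 0, 0], [[6.1, 17, 0], 0, 0], [[7.4, 20.7, 0], 0, 0], [[8.8, 24.5, 0], 0, 0], [[10.1, 28.2, 0], 0, 0], [[11.5, 32, 0], 0, 0], [[12.8, 35.8, 0], 0, 0], [[14.1, 39.5, 0], 0, 0], [[15.5, 43.3, 0], 0, 0], [[16.8, 47.1, 0], 0, 0], [[18.2, 50.9, 0], 0, 0], [[19.5, 54.6, 0], 0, 0], [[20.9, 58.4, 0], 0, 0], [[22.2, 62.1, 0], 0, 0], [[23.5, 65.5, 0], 0, 0], [[24.2, 67.8, 0], 0, 0], [[24.2, 67.8, 0], 0, 0]])

```text
time_s: 4.98
position: [0.4936, 0.0331, 0.0598]
tool_rot: [179.9, -0.0, 70.4]
force: [0.6, 0.9, 8.7]
grip_width: 0.001
gripper_force: 4.6
```

Run:
```python
from h import *
s=arm.sense(); print(s["position"],s["force"])
e=cam("side"); d=cam("top")
a=cv2.resize(e["pixels"][140:270,180:300,::-1],None,fx=4,fy=4,interpolation=cv2.INTER_CUBIC)
cv2.imwrite("pics/s3.png",cv2.convertScaleAbs(a,alpha=1.5)); print(proj(e,s["position"]))
```

```text
[0.4936252  0.03307912 0.05983112] [0.6074077  0.85129945 8.69095331]
[[236.26762753 213.53973392]]
```

View pics/s3.png

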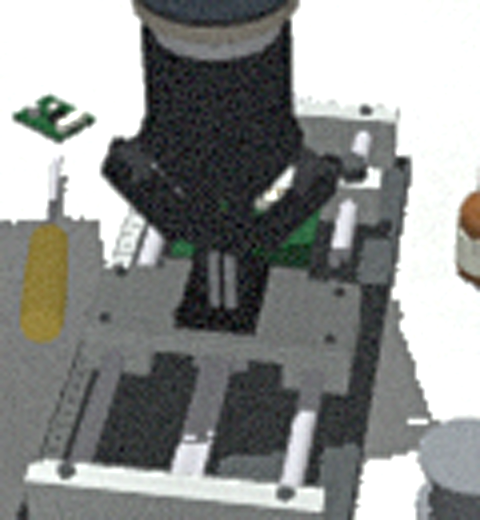

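The jaw has followed: its front edge is near crop y≈270, with the plate around (222,300) and the collar just ahead. About 18 mm remain, so I'll slow down and watch the force.

>>> arm_command(targets=[[[0.7, 1.9, 0], 0, 0], [[1.3, 3.8, 0], 0, 0], [[2, 5.6, 0], 0, 0], [[2.7, 7.5, 0], 0, 0], [[3.4, 9.4, 0], 0, 0], [[4, 11.3, 0], 0, 0], [[4.4, 12.2, 0], 0, 0], [[4.7, 13.2, 0], 0, 0], [[4.7, 13.2, 0], 0, 0]])

```text
time_s: 5.83
position: [0.4983, 0.046, 0.0599]
tool_rot: [179.9, -0.0, 70.4]
force: [-0.4, 0.8, 8.9]
grip_width: 0.004
gripper_force: 4.6
```

>>> arm_command(targets=[[[0.3, 0.9, 0], 0, 0], [[0.7, 1.9, 0], 0, 0], [[1, 2.8, 0], 0, 0], [[1, 2.8, 0], 0, 0]])

```text
time_s: 6.17
position: [0.4992, 0.0485, 0.0598]
tool_rot: [179.9, -0.0, 70.4]
force: [0.2, -2.6, 10.0]
grip_width: 0.0
gripper_force: 4.6
```

>>> arm_command(targets=[[[0.3, 0.9, 0], 0, 0], [[0.7, 1.9, 0], 0, 0], [[0.7, 1.9, 0], 0, 0]])

```text
time_s: 6.42
position: [0.4997, 0.0502, 0.0598]
tool_rot: [179.9, 0.0, 70.4]
force: [-1.4, -4.0, 9.3]
grip_width: 0.002
gripper_force: 4.6
```

>>> arm_command(targets=[[[0.3, 0.9, 0], 0, 0], [[0.7, 1.9, 0], 0, 0], [[0.7, 1.9, 0], 0, 0]])

```text
time_s: 6.67
position: [0.5003, 0.052, 0.0597]
tool_rot: [179.9, 0.0, 70.4]
force: [-1.3, -5.5, 10.4]
grip_width: -0.001
gripper_force: 4.6
```

>>> arm_command(targets=[[[0.3, 0.9, 0], 0, 0], [[0.7, 1.9, 0], 0, 0], [[0.7, 1.9, 0], 0, 0]])

```text
time_s: 6.92
position: [0.5009, 0.054, 0.0597]
tool_rot: [179.9, 0.0, 70.4]
force: [-2.3, -5.3, 9.0]
grip_width: 0.003
gripper_force: 4.6
```

>>> arm_command(targets=[[[0.3, 0.9, 0], 0, 0], [[0.7, 1.9, 0], 0, 0], [[0.7, 1.9, 0], 0, 0]])

```text
time_s: 7.17
position: [0.5016, 0.0559, 0.0597]
tool_rot: [179.9, 0.0, 70.4]
force: [-1.5, -5.4, 9.6]
grip_width: -0.0
gripper_force: 4.6
```

Run:
```python
from h import *
s=arm.sense(); print(s["position"],s["force"])
e=cam("side")
a=cv2.resize(e["pixels"][160:250,195:290,::-1],None,fx=6,fy=6,interpolation=cv2.INTER_CUBIC)
cv2.imwrite("pics/s4.png",cv2.convertScaleAbs(a,alpha=2))
```

```text
[0.50160886 0.05587731 0.05969854] [-1.47171157 -5.37337851  9.56822196]
```

View pics/s4.png

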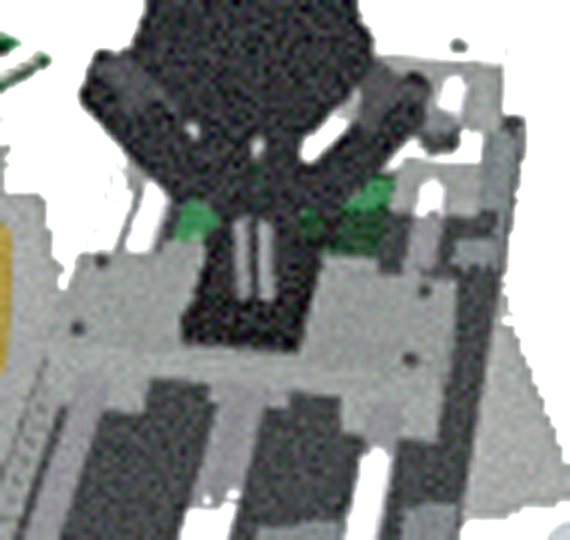

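The push force levelled off at about 5.5 N, while the free jaw drags only about 1 N. So the jaw is against the collar and the tips are slipping on the plate. I'll lift straight up and clear.

>>> arm_command(targets=[[[0, 0, 1], 0, 0], [[0, 0, 2], 0, 0], [[0, 0, 3], 0, 0], [[0, 0, 4], 0, 0], [[0, 0, 6], 0, 0], [[0, 0, 10], 0, 0], [[0, 0, 20], 0, 0], [[0, 0, 40], 0, 0], [[0, 0, 70], 0, 0], [[0, 0, 100], 0, 0], [[0, 0, 130], 0, 0], [[-30, -20, 160], 0, 0], [[-60, -50, 175], 0, 0], [[-80, -90, 175], 0, 0], [[-95, -130, 175], 0, 0], [[-110, -165, 175], 0, 0], [[-125, -200, 175], 0, 0], [[-140, -240, 175], 0, 0], [[-140, -240, 175], 0, 0], [[-140, -240, 175], 0, 0]])

```text
time_s: 8.88
position: [0.3602, -0.1854, 0.2344]
tool_rot: [180.0, 0.0, 70.1]
force: [0.1, 0.3, -0.6]
grip_width: 0.001
gripper_force: 0.0
```

Run:
```python
from h import *
s=arm.sense(); print(s["position"],s["force"],s["time_s"])
d=cam("top");e=cam("side")
a=cv2.resize(d["pixels"][155:290,170:355,::-1],None,fx=4,fy=4,interpolation=cv2.INTER_CUBIC)
cv2.imwrite("pics/t5.png",cv2.convertScaleAbs(a,alpha=1.3))
a=cv2.resize(e["pixels"][160:250,195:290,::-1],None,fx=6,fy=6,interpolation=cv2.INTER_CUBIC)
cv2.imwrite("pics/s5.png",cv2.convertScaleAbs(a,alpha=1.5))
```

```text
[ 0.36024971 -0.18537852  0.2344498 ] [ 0.05204121  0.28574759 -0.56753686] 8.8833
```

View pics/t5.png

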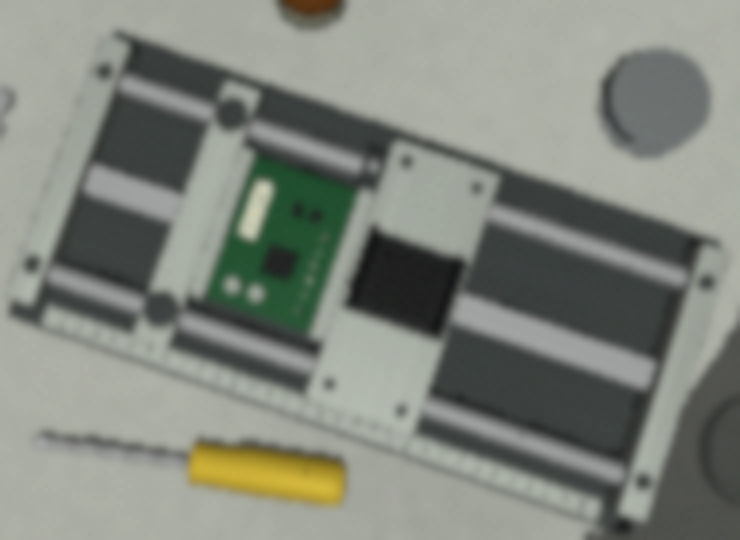

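View pics/s5.png

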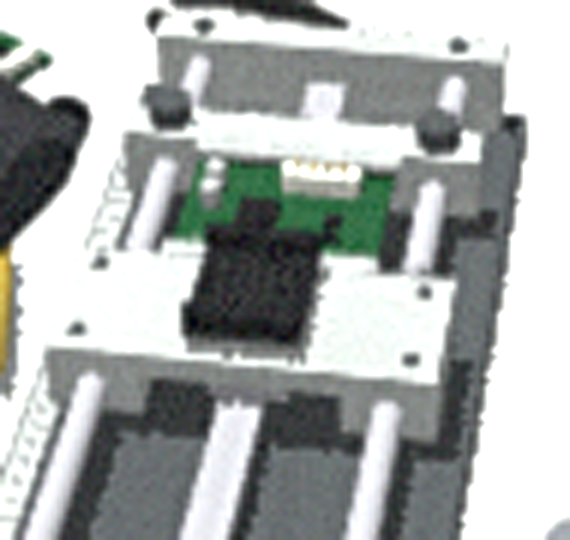

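The jaw's front edge, at top crop (390,150), sits against the collar at (373,165). The jaw hasn't moved since I released the plate, the plate is up, and the arm is clear.

```bash
python3 -c "
from rig import arm
print(arm.sign_off())"
```

```text
the job is handed in; nothing more can be done
None
```

The sliding jaw is up against the stop collar with the thumb plate released so the brake holds it, the arm is clear, and the job is handed in at about 9 s; no verdict came back from the hand-in.

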